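Return wet wheel spindles to the stand by fit

TASK

Take the two grinding-wheel spindles off their slanted drip cradles and stand both upright in the wooden spindle stand, wheel up and pushed fully home, each in the well whose bore fits its shank. The stand's three liners get swapped around, so find out by looking or trying which well takes which spindle (one is too small for either), and do not disturb the bottle, tape roll or whetstone.

Things in the scene. Friction and masses are not known exactly. Their poses are not given: they have to be found in the camera images.
- stand: Fixed wooden block 80 x 240 x 55 mm with a row of three blind wells along its y axis, 80 mm apart. Origin: centre of its underside; z up. The wells' floors lie 10 mm above the origin.
- stand_hole0 (a point): Centre of the mouth of well 0 of the stand, on its top face (55 mm above the bench). The well is 45 mm deep and lined to its floor with a loose-fitting aluminium liner of one of three bores: 20, 16 or 10 mm. Which well has which liner changes from time to time: look into it or try it.
- stand_hole1 (a point): Centre of the mouth of well 1 of the stand, on its top face (55 mm above the bench). The well is 45 mm deep and lined to its floor with a loose-fitting aluminium liner of one of three bores: 20, 16 or 10 mm. Which well has which liner changes from time to time: look into it or try it.
- stand_hole2 (a point): Centre of the mouth of well 2 of the stand, on its top face (55 mm above the bench). The well is 45 mm deep and lined to its floor with a loose-fitting aluminium liner of one of three bores: 20, 16 or 10 mm. Which well has which liner changes from time to time: look into it or try it.
- spindle_thick: Spindle: straight steel shank 18 mm thick, 135 mm long (2 mm bevel at the foot), then a brass collar 22 mm wide and 6 mm high, a pale grinding wheel 30 mm wide and 10 mm thick, and a nut; 155 mm overall, 270 g. Starts leaning at 45 degrees in its cradle, wheel end up. Origin: centre of the foot face; z runs up the shank to the wheel. It enters only the 20 mm bore.
- spindle_thin: Spindle: straight steel shank 14 mm thick, 135 mm long (2 mm bevel at the foot), then a brass collar 18 mm wide and 6 mm high, a pale grinding wheel 30 mm wide and 10 mm thick, and a nut; 155 mm overall, 170 g. Starts leaning at 45 degrees in its cradle, wheel end up. Origin: centre of the foot face; z runs up the shank to the wheel. Its own bore is 16 mm.
- cradle_thick: Fixed drip cradle, base 160 x 60 mm, holding the thick (18 mm) spindle at 45 degrees, foot down, leaning to the cradle's +x; the foot centre starts at (-65, 0, 27) mm in this frame. Small vees touch the shank from below 25 and 130 mm from the foot; from 35 to 120 mm it is free all round. Origin: centre of the base underside, z up.
- cradle_thin: Fixed drip cradle, base 160 x 60 mm, holding the thin (14 mm) spindle at 45 degrees, foot down, leaning to the cradle's +x; the foot centre starts at (-65, 0, 27) mm in this frame. Small vees touch the shank from below 25 and 130 mm from the foot; from 35 to 120 mm it is free all round. Origin: centre of the base underside, z up.
- water_bottle: Bystander: clear bottle, 64 mm in diameter, 200 mm tall. Origin: centre of its base.
- tape_roll: Bystander: roll of tape lying flat, 100 mm in diameter, 30 mm high. Origin: centre of its underside.
- whetstone: Bystander: dark stone 60 x 120 x 30 mm. Origin: centre of its underside.
Things that resemble listed ones, but are neither listed nor needed, are in the scene too. Leave any black or pink look-alike of the spindle_thick alone.

How it is judged (in metres and radians):
At the end, for the whole second after the job is handed in: Both spindles stand at rest in wells of the stand, wheel up: foot within 3.5 mm of the well's floor, within 8 mm of the well's axis, upright within 0.12 rad. Since the thick one enters only the 20 mm bore, each is then in its own well ((horizontal distance between spindle_thick and stand_hole0 below 0.008 m or horizontal distance between spindle_thick and stand_hole1 below 0.008 m or horizontal distance between spindle_thick and stand_hole2 below 0.008 m) and z of each of spindle_thick, spindle_thin in the frame of stand below 0.0135 m and angle between each of spindle_thick, spindle_thin's own z axis and vertical below 0.12 rad and linear speed of each of spindle_thick, spindle_thin below 0.02 m/s and (horizontal distance between spindle_thin and stand_hole0 below 0.008 m or horizontal distance between spindle_thin and stand_hole1 below 0.008 m or horizontal distance between spindle_thin and stand_hole2 below 0.008 m)); the robot touches nothing.
It fails at once if the water bottle is pushed more than 30 mm or tipped (distance of water_bottle from where it was at the start of the episode above 0.03 m or angle between water_bottle's own z axis and vertical above 0.4 rad).
It fails at once if the tape roll is pushed more than 30 mm or tipped (distance of tape_roll from where it was at the start of the episode above 0.03 m or angle between tape_roll's own z axis and vertical above 0.4 rad).
It fails at once if the whetstone is pushed more than 30 mm or tipped (distance of whetstone from where it was at the start of the episode above 0.03 m or angle between whetstone's own z axis and vertical above 0.4 rad).
It also fails if it takes over 72 s, if anything falls off the work surface, if the arm or the gripper's body presses on something with over 40 N, if the wrist force passes 120 N, or if a joint passes its speed limit or range.

ROBOT

A 6-joint arm with a two-finger parallel gripper is mounted at the origin on the work surface. World frame = base frame: x ahead of the robot, y to its left, z up, the work surface at z = 0. Lengths are in mm, angles in rad, forces in N, time in s.
With the tool pointing down it reaches from about 300 to 775 mm from the base axis. Payload 14.6 kg.
Tool frame: the origin (TCP) lies between the finger pads; the fingertips stand manip.nose_length ahead of it and the grasp point (between the pads) lies 11 mm behind it (manip.nose_length is the distance from the TCP to the fingertips, in mm); z points along the fingers, y is the line along which they close (so a half turn about z gives the same grasp; the last joint's range is limited). The gripper opens to 94 mm and grips with 3 to 60 N. Pads are 16 mm wide; open, the fingers measure 119 mm over their backs; the gripper's body (75 mm by 177 mm) begins 78 mm behind the grasp point.
Start: joints at [-1.315, 0.3, 1.521, -0, 1.321, -0.067], TCP at [174.466, -521.585, 213.446] pointing down, gripper open.
Joint ranges: [-3.03, 3.03], [-0.79, 2.21], [0.23, 2.52], [-1.04, 4.18], [0, 3.07], [-2.55, 2.55]. Speed limits (rad/s): [2.22, 2.22, 2.57, 3.14, 3.14, 3.14].

INTERFACE

Orientations are given as [roll, pitch, yaw] about the fixed x, y, z axes, in that order (R = Rz(yaw) Ry(pitch) Rx(roll)).
In Python, from cell import manip, cams, job gives the robot as it stands.
- The arm moves only by the tool jog_arm, never from a script. Its argument "commands" is a list of rows, each an object of numbers: "dx", "dy", "dz": the shift along the tool's x, y, z each as a share of 40 mm, from -1 to 1; "ax", "ay", "az": the turn, a rotation vector about the tool's x, y, z each as a share of 10 degrees, from -1 to 1; "gripper": the closure, from 0 (fully open) to 1 (shut). A call has 1 to 10 rows; each row shifts and turns the commanded pose from where the row before left it, along the tool's axes as they then stand; what a row does not reach is not made up. A row lasts 1/8 s, in which the tool goes at most 62.5 mm and 10.7 degrees, less where a joint would pass 70% of its speed; a pose out of reach is approached as far as the arm can. A call with a number of a shift or a turn outside -1 to 1 is refused whole. A call with a gripper value outside its range is refused whole. The fingers move at their own pace and stop on an object; "squeeze" is the grip in N (left out, the last holds). Time passes only in rows, so rows that do not move let the fingers close. It gives the time, the measured TCP pose, the force, the opening and the grip force at its end, in the units of the state.
- manip.read_state(): the state, without advancing time (a new reading comes with each control period).
- cams.camera(name): name is "scene" or "side" or "wrist"; returns a dict with "image" (480x640x3 uint8, red, green, blue), "fx", "fy", "cx", "cy" (pixels), "world_to_cam" (4x4, takes a point from world to camera coordinates). Camera axes: x right, y down, z forward; pixel columns grow to the right and rows downward; lengths in mm; the calibration is good to about 2 mm. The wrist camera is an equidistant fisheye: a pixel r from the principal point sees the ray r / f radians off the axis. A picture is of the moment at which its call begins. There is no depth.
- job.sign_off(): hands the job in; it is judged then, once.
The state is a dict: "clock": time; "joints": joint angles; "qd": joint speeds; "effort": joint torques, N m; "eef_pos": TCP position; "eef_rot": TCP orientation; "wrist_force": force on the tool from outside, world axes, zero at the start; "moment": the same for the moment, N m; "finger_gap": finger opening in mm; "finger_force": force on a finger pad.
Only numpy, scipy, OpenCV 4.12 (cv2) and the standard library are available. Lean on these libraries where they do the work, as an engineer would, in place of code of your own. Each camera call takes 0.05 s, during which the arm holds its last target. There are 200 camera calls.

## Working session

There is one attempt and no reset: what is moved stays moved. The work goes in short steps, Python scripts to look and compute and a tool call to move; the robot and the scene stay as the last step left them, time stands still between calls to the robot, and variables do not carry over. Pictures are saved under pics/ and viewed, at most 10 in all, crops included, and the job is handed in when it is done.

Besides the shell and the picture viewer there is one more tool, called after ">>>" in YAML: its name, and indented under it one key for each argument. jog_arm: Moves the arm, as the interface text tells. Shift numbers are shares of 40 mm and turn numbers shares of 10 degrees, none past 1 either way. Its arguments: {"type":"object","properties":{"commands":{"type":"array"},"squeeze":{"type":"number"}},"required":["commands"]}

```bash
ls; mkdir -p pics; python3 - <<'E'
from cell import manip,cams,job
import cv2,numpy as np
print(manip.nose_length, manip.read_state())
ims=[]
for n in("scene","side","wrist"):
    c=cams.camera(n);cv2.imwrite(f"pics/{n}0.png",c["image"][:,:,::-1])
    print(n,c["fx"],c["fy"],c["cx"],c["cy"]);print(np.round(c["world_to_cam"],4).tolist())
E
```

```text
pics
8.0 {'clock': 0.0, 'joints': array([-1.31458858e+00,  3.00465806e-01,  1.52158899e+00, -8.37550962e-06,
        1.32069111e+00, -6.65813841e-02]), 'qd': array([ 6.73054301e-05,  2.10498987e-03, -1.04107884e-03,  5.29538752e-04,
       -2.07665984e-03,  1.50505078e-03]), 'effort': array([ 1.82587155e-03, -5.31803691e+01, -3.52735949e+01,  7.08800275e-02,
        2.44013773e-02, -8.21089202e-05]), 'eef_pos': array([ 174.40723467, -521.34608267,  212.88588261]), 'eef_rot': array([-3.14044141e+00, -6.86340139e-05,  3.22791173e-01]), 'wrist_force': array([-0.03145055,  0.77148351, -0.41869236]), 'moment': array([ 0.0151856 , -0.00105581, -0.00679166]), 'finger_force': 0.0, 'finger_gap': 93.71722264976925}
scene 475.73107820457335 475.73107820457335 316.7165073484708 236.894619901542
[[0.4887, 0.8723, -0.0178, -266.2225], [0.7168, -0.4131, -0.5618, -242.1635], [-0.4974, 0.2618, -0.8271, 1438.5735], [0.0, 0.0, 0.0, 1.0]]
side 539.696599557109 539.696599557109 317.508253923173 248.37514364279792
[[-0.9052, -0.4245, -0.0202, 437.4722], [-0.2148, 0.4982, -0.84, 124.8248], [0.3667, -0.7561, -0.5421, 1326.4485], [0.0, 0.0, 0.0, 1.0]]
wrist 371.64829954431775 371.64829954431775 309.0933247638281 243.6363300374781
[[0.3168, -0.9485, -0.0006, -550.5538], [-0.913, -0.3051, 0.2709, -26.4939], [-0.2571, -0.0852, -0.9626, 391.6681], [0.0, 0.0, 0.0, 1.0]]
```

View pics/scene0.png

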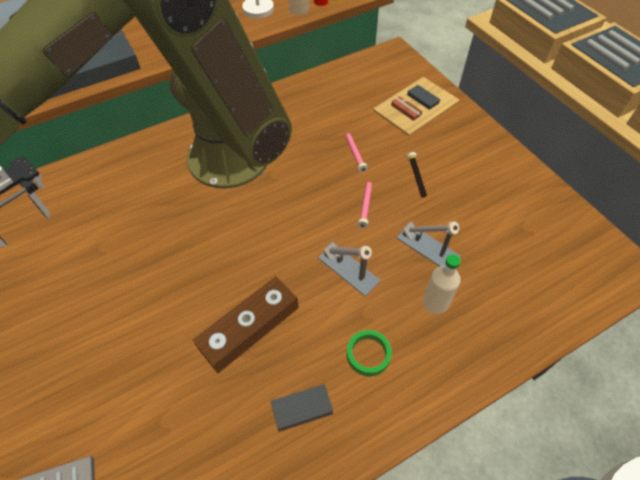

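View pics/side0.png

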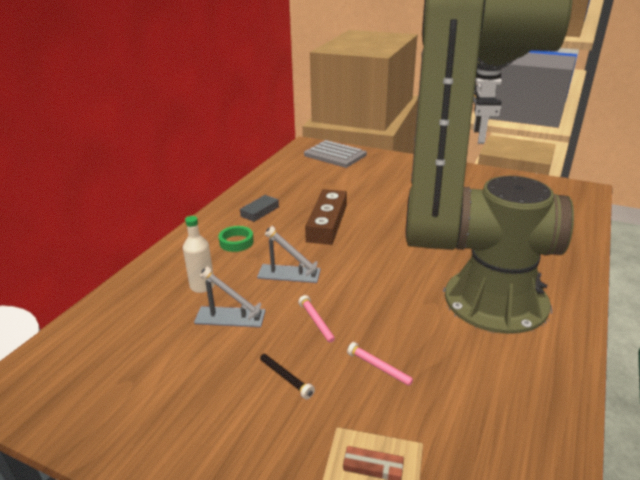

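The scene view shows the stand with liners at (218,341), (246,318) and (274,297). The cradles are at (350,265) and (428,245), and the bottle at (440,290) is close to the second. I'll take crops to compare sizes.

```bash
cat > h.py <<'E'
import numpy as np,cv2
from scipy.spatial.transform import Rotation as R
from cell import manip,cams,job
def ray(c,u,v):
    T=c["world_to_cam"];d=np.array([(u-c["cx"])/c["fx"],(v-c["cy"])/c["fy"],1.])
    return -T[:3,:3].T@T[:3,3], T[:3,:3].T@(d/np.linalg.norm(d))
def plane(c,u,v,z):
    o,d=ray(c,u,v);return o+d*(z-o[2])/d[2]
def tri(c1,p1,c2,p2):
    o1,d1=ray(c1,*p1);o2,d2=ray(c2,*p2)
    s=np.linalg.lstsq(np.c_[d1,-d2],o2-o1,rcond=None)[0]
    a=o1+d1*s[0];b=o2+d2*s[1];return (a+b)/2,np.linalg.norm(a-b)
def proj(c,P):
    q=c["world_to_cam"][:3]@np.r_[P,1];return np.array([c["cx"]+c["fx"]*q[0]/q[2],c["cy"]+c["fy"]*q[1]/q[2]])
E
python3 - <<'E'
from h import *
c=cams.camera("scene");s=cams.camera("side")
print("stand")
for p in((218,341),(246,318.5),(274,297)):print(plane(c,*p,55).round(1))
for p in((322,221),(327,208),(333,196)):print(plane(s,*p,55).round(1))
I=c["image"][:,:,::-1];J=s["image"][:,:,::-1]
a=cv2.resize(I[270:365,190:303],(400,336),interpolation=3)
b=cv2.resize(I[215:300,315:465],(400,227),interpolation=3)
d=cv2.resize(J[180:250,295:365],(400,400),interpolation=3)
e=cv2.resize(J[220:330,190:325],(400,326),interpolation=3)
x=np.vstack([a,b]);y=np.vstack([d,e])[:600];y=np.vstack([d[:270],e]);
h=min(len(x),len(y));cv2.imwrite("pics/m1.png",np.hstack([x[:h],y[:h]]))
E
```

```text
stand
[ 555.  -254.5   55. ]
[ 536.6 -178.3   55. ]
[519.4 -98.9  55. ]
[512.4 -95.3  55. ]
[ 531.3 -172.2   55. ]
[ 546.2 -250.8   55. ]
```

View pics/m1.png

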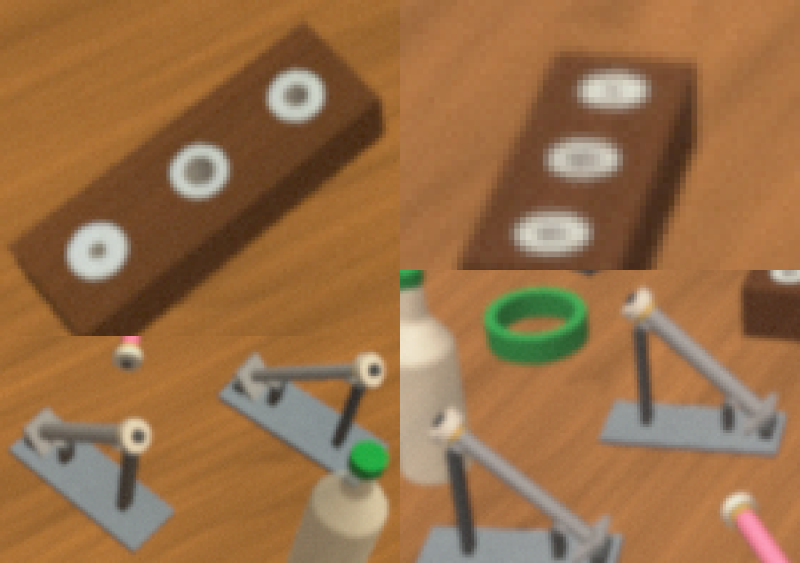

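The liners are clear: (218,341) is the 10 mm, the middle one (246,318) is the 20 mm, and (274,297) is the 16 mm. The cradle near (350,265) seems to hold the thicker shank. Next I'll measure the cradle bases and wheels.

```bash
python3 - <<'E'
from h import *
c=cams.camera("scene");s=cams.camera("side")
def comps(cam,box,f,amin):
    x0,x1,y0,y1=box;I=cam["image"][y0:y1,x0:x1].astype(int)
    m=f(I[...,0],I[...,1],I[...,2]).astype(np.uint8)
    m=cv2.morphologyEx(m,cv2.MORPH_CLOSE,np.ones((3,3)))
    n,l,st,ce=cv2.connectedComponentsWithStats(m)
    return [(int(st[i,4]),ce[i]+[x0,y0],(l==i)) for i in range(1,n) if st[i,4]>amin]
white=lambda r,g,b:(r>165)&(g>160)&(b>135)
for nm,cam,box in(("scene",c,(190,303,270,365)),("side",s,(295,365,180,250))):
    for a,ce,m in comps(cam,box,white,15):
        print(nm,"liner",a,ce.round(1),plane(cam,*ce,55).round(1))
W={}
for nm,cam,boxes in(("scene",c,[(350,380,240,262),(440,465,217,240)]),("side",s,[(258,285,222,242),(195,220,262,282)])):
    W[nm]=[]
    for b in boxes:
        q=max(comps(cam,b,lambda r,g,b:(r>150)&(g>135)&(b>95)&(r<250),8),key=lambda t:t[0]);W[nm].append(q[1]);print(nm,"wheel",q[0],q[1].round(1))
for i in(0,1):print("wheel",[np.round(t,1) for t in tri(c,W["scene"][i],s,W["side"][i])])
blue=lambda r,g,b:(b>r+8)&(b>80)&(g>70)
for nm,cam,boxes in(("scene",c,[(315,385,240,298),(393,465,220,270)]),("side",s,[(250,325,255,290),(190,270,300,332)])):
    for bx in boxes:
        q=comps(cam,bx,blue,100)
        pts=np.vstack([np.argwhere(m)[:,::-1] for a,ce,m in q])+[bx[0],bx[2]]
        P=np.array([plane(cam,*p,6)[:2] for p in pts],np.float32)
        r=cv2.minAreaRect(P);print(nm,"base",len(P),np.round(r[0],1),np.round(r[1],1),round(r[2],1),cv2.boxPoints(r).round(0).tolist())
E
```

```text
scene liner 135 [273.  296.6] [ 517.4 -100.3   55. ]
scene liner 127 [245.5 318. ] [ 534.8 -178.8   55. ]
scene liner 194 [217.  340.4] [ 552.7 -255.9   55. ]
side liner 48 [332.1 195.1] [ 551.2 -255.3   55. ]
side liner 55 [326.5 207.3] [ 534.5 -175.8   55. ]
side liner 61 [321.3 220.5] [515.7 -97.3  55. ]
scene wheel 126 [365.2 251.6]
scene wheel 106 [453.3 226.7]
side wheel 129 [273.9 233.4]
side wheel 346 [203.7 271.9]
wheel [array([550.3, 122.4, 124.2]), np.float64(9.2)]
wheel [array([603.9, 339. , 132.2]), np.float64(2.7)]Traceback (most recent call last):
  File "<stdin>", line 23, in <module>
    return _nx.concatenate(arrs, 0, dtype=dtype, casting=casting)
           ~~~~~~~~~~~~~~~^^^^^^^^^^^^^^^^^^^^^^^^^^^^^^^^^^^^^^^
ValueError: need at least one array to concatenate
```

```bash
python3 - <<'E'
from h import *
c=cams.camera("scene");s=cams.camera("side")
W={}
def mask(cam,bx,lo,hi):
    x0,x1,y0,y1=bx;h=cv2.cvtColor(cam["image"][y0:y1,x0:x1],cv2.COLOR_RGB2HSV)
    return cv2.inRange(h,lo,hi)
def big(m,bx):
    n,l,st,ce=cv2.connectedComponentsWithStats(m);i=1+np.argmax(st[1:,4])
    return np.argwhere(l==i)[:,::-1]+[bx[0],bx[2]]
for nm,cam,boxes in(("scene",c,[(350,380,240,262),(440,465,217,240)]),("side",s,[(258,285,222,242),(195,220,262,282)])):
    W[nm]=[]
    for b in boxes:
        p=big(cv2.morphologyEx(mask(cam,b,(0,0,165),(40,90,255)),cv2.MORPH_CLOSE,np.ones((5,5))),b);q=p.mean(0)
        W[nm].append(q);print(nm,"wheel",len(p),q.round(1),p.min(0),p.max(0))
for i in(0,1):print("wheel",[np.round(t,1) for t in tri(c,W["scene"][i],s,W["side"][i])])
for nm,cam,boxes in(("scene",c,[(315,385,240,298),(393,470,220,270)]),("side",s,[(250,325,255,290),(190,270,300,332)])):
    for bx in boxes:
        x0,x1,y0,y1=bx
        I=cam["image"][y0:y1,x0:x1].astype(int)
        m=((I[...,2]>I[...,0]+2)&(I[...,2]>70)).astype(np.uint8)
        p=big(cv2.morphologyEx(m,cv2.MORPH_CLOSE,np.ones((3,3))),bx)
        P=np.array([plane(cam,*q,6)[:2] for q in p],np.float32)
        r=cv2.minAreaRect(P);print(nm,"base",len(P),np.round(r[0],1),np.round(r[1],1),round(r[2],1),cv2.boxPoints(r).round(0).tolist())
E
```

```text
scene wheel 115 [365.1 251.7] [360 246] [370 258]
scene wheel 98 [453.4 227.1] [448 222] [458 233]
side wheel 109 [274.  233.7] [265 226] [284 241]
side wheel 304 [202.9 271.9] [195 262] [219 281]
wheel [array([550. , 122.3, 123.4]), np.float64(9.4)]
wheel [array([605.4, 339.1, 131.8]), np.float64(4.0)]
scene base 771 [517.2 108.6] [150.5  52.5] 15.9 [[438.0, 113.0], [452.0, 63.0], [597.0, 104.0], [582.0, 155.0]]
scene base 680 [562.6 322.1] [152.8  53.6] 19.8 [[482.0, 321.0], [500.0, 271.0], [644.0, 323.0], [625.0, 373.0]]
side base 445 [515.2 111.6] [150.7  51.6] 16.9 [[436.0, 114.0], [451.0, 65.0], [595.0, 109.0], [580.0, 158.0]]
side base 700 [561.6 324.8] [153.6  53.7] 19.7 [[480.0, 324.0], [498.0, 274.0], [643.0, 325.0], [625.0, 376.0]]
```

```bash
cat >> h.py <<'E'
def plan(pos,rpy,n,grip):
    st=manip.read_state();p=np.array(st["eef_pos"]);r=R.from_euler("xyz",st["eef_rot"]);p0=p.copy();r0=r
    pos=np.array(pos,float);tot=(r0.inv()*R.from_euler("xyz",rpy)).as_rotvec()
    print("dist",np.linalg.norm(pos-p).round(1),"ang",np.degrees(np.linalg.norm(tot)).round(1))
    for i in range(1,n+1):
        tp=p0+(pos-p0)*i/n;tr=r0*R.from_rotvec(tot*i/n)
        d=(r.inv().apply(tp-p)/40).round(2);a=(np.degrees((r.inv()*tr).as_rotvec())/10).round(2)
        print('{'+','.join(f'"{k}":{v:g}' for k,v in zip(("dx","dy","dz","ax","ay","az"),[*d,*a]) if v)+f',"gripper":{grip}'+'},')
        p=p+r.apply(d*40);r=r*R.from_rotvec(np.radians(a*10))
E
python3 - <<'E'
from h import *
c=cams.camera("scene");s=cams.camera("side")
print("bottle",plane(c,437,303,0).round(),plane(s,199,285,0).round(), "cap",tri(c,(453,261),s,(192,220)))
plan((514.9,109.6,205),(np.pi,0,.286),19,0)
E
```

```text
bottle [703. 246.   0.] [708. 245.   0.] cap (array([699.37614073, 242.14692538, 194.23110918]), np.float64(2.5147070118321486))
dist 717.2 ang 2.1
{"dx":0.69,"dy":-0.65,"dz":0.01,"az":0.01,"gripper":0},
{"dx":0.69,"dy":-0.64,"dz":0.01,"az":0.01,"gripper":0},
{"dx":0.68,"dy":-0.65,"dz":0.01,"az":0.01,"gripper":0},
{"dx":0.69,"dy":-0.65,"dz":0.01,"az":0.01,"gripper":0},
{"dx":0.68,"dy":-0.65,"dz":0.02,"az":0.02,"gripper":0},
{"dx":0.68,"dy":-0.65,"dz":0.01,"az":0.01,"gripper":0},
{"dx":0.68,"dy":-0.66,"dz":0.01,"az":0.01,"gripper":0},
{"dx":0.68,"dy":-0.65,"dz":0.01,"az":0.01,"gripper":0},
{"dx":0.68,"dy":-0.66,"dz":0.01,"az":0.01,"gripper":0},
{"dx":0.68,"dy":-0.65,"dz":0.01,"az":0.01,"gripper":0},
{"dx":0.67,"dy":-0.66,"dz":0.01,"az":0.01,"gripper":0},
{"dx":0.68,"dy":-0.66,"dz":0.01,"az":0.01,"gripper":0},
{"dx":0.67,"dy":-0.66,"dz":0.01,"az":0.01,"gripper":0},
{"dx":0.67,"dy":-0.67,"dz":0.02,"az":0.02,"gripper":0},
{"dx":0.67,"dy":-0.66,"dz":0.01,"az":0.01,"gripper":0},
{"dx":0.67,"dy":-0.67,"dz":0.01,"az":0.01,"gripper":0},
{"dx":0.67,"dy":-0.66,"dz":0.01,"az":0.01,"gripper":0},
{"dx":0.67,"dy":-0.67,"dz":0.01,"az":0.01,"gripper":0},
{"dx":0.66,"dy":-0.67,"dz":0.01,"az":0.01,"gripper":0},
```

>>> jog_arm:
  commands:
    - {"dx":0.69,"dy":-0.65,"gripper":0}
    - {"dx":0.69,"dy":-0.65,"gripper":0}
    - {"dx":0.69,"dy":-0.65,"gripper":0}
    - {"dx":0.69,"dy":-0.65,"gripper":0}
    - {"dx":0.69,"dy":-0.65,"gripper":0}
    - {"dx":0.69,"dy":-0.65,"gripper":0}
    - {"dx":0.69,"dy":-0.65,"gripper":0}
    - {"dx":0.69,"dy":-0.65,"gripper":0}
    - {"dx":0.69,"dy":-0.65,"gripper":0}
    - {"dx":0.69,"dy":-0.65,"gripper":0}
  squeeze: 50

```text
schema error: expected keys dx, dy, dz, ax, ay, az, gripper
```

>>> jog_arm:
  commands:
    - {"dx":0.66,"dy":-0.65,"dz":0.02,"az":0.02,"gripper":0}
    - {"dx":0.66,"dy":-0.65,"dz":0.02,"az":0.02,"gripper":0}
    - {"dx":0.66,"dy":-0.65,"dz":0.02,"az":0.02,"gripper":0}
    - {"dx":0.66,"dy":-0.65,"dz":0.02,"az":0.02,"gripper":0}
    - {"dx":0.66,"dy":-0.65,"dz":0.02,"az":0.02,"gripper":0}
    - {"dx":0.66,"dy":-0.65,"dz":0.02,"az":0.02,"gripper":0}
    - {"dx":0.66,"dy":-0.65,"dz":0.02,"az":0.02,"gripper":0}
    - {"dx":0.66,"dy":-0.65,"dz":0.02,"az":0.02,"gripper":0}
    - {"dx":0.66,"dy":-0.65,"dz":0.02,"az":0.02,"gripper":0}
    - {"gripper":0}

```text
schema error: expected keys dx, dy, dz, ax, ay, az, gripper
```

```bash
python3 - <<'E'
from h import *
c=cams.camera("wrist");cv2.imwrite("pics/w1.png",c["image"][:,:,::-1])
print(manip.read_state()["joints"].round(2))
plan((514.9,109.6,79.6),(np.pi,0,.286),5,0)
def fish(c,P):
    q=c["world_to_cam"][:3]@np.r_[P,1];th=np.arctan2(np.hypot(*q[:2]),q[2]);k=c["fx"]*th/np.hypot(*q[:2]);return np.array([c["cx"]+k*q[0],c["cy"]+k*q[1]])
Y=np.radians(16.4);e=np.array([np.cos(Y),np.sin(Y)])
for x,z in((-65,27),(-1.4,90.6),(38.2,130.2)):print(fish(c,np.r_[np.array([516.2,110])+x*e,z]).round())
E
```

```text
[-1.31  0.3   1.52 -0.    1.32 -0.07]
dist 729.5 ang 2.1
{"dx":2.62,"dy":-2.45,"dz":0.67,"az":0.04,"gripper":0},
{"dx":2.59,"dy":-2.47,"dz":0.67,"az":0.04,"gripper":0},
{"dx":2.58,"dy":-2.49,"dz":0.67,"az":0.05,"gripper":0},
{"dx":2.56,"dy":-2.51,"dz":0.67,"az":0.04,"gripper":0},
{"dx":2.55,"dy":-2.53,"dz":0.67,"az":0.04,"gripper":0},
[-24. -68.]
[ -39. -114.]
[ -47. -143.]
```

View pics/w1.png

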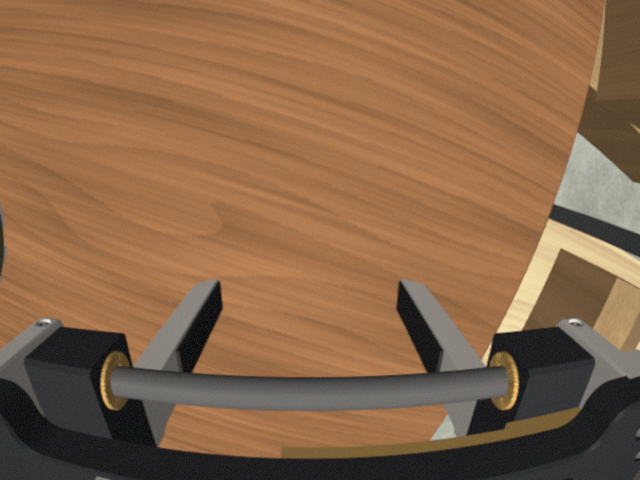

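The move was refused because every row needs all the keys. The picture shows only bench, with the fingertips at (210,285) and (408,285). I'll send it again with full rows.

>>> jog_arm:
  commands:
    - {"dx":0.69,"dy":-0.65,"dz":0,"ax":0,"ay":0,"az":0,"gripper":0}
    - {"dx":0.69,"dy":-0.65,"dz":0,"ax":0,"ay":0,"az":0,"gripper":0}
    - {"dx":0.69,"dy":-0.65,"dz":0,"ax":0,"ay":0,"az":0,"gripper":0}
    - {"dx":0.69,"dy":-0.65,"dz":0,"ax":0,"ay":0,"az":0,"gripper":0}
    - {"dx":0.69,"dy":-0.65,"dz":0,"ax":0,"ay":0,"az":0,"gripper":0}
    - {"dx":0.69,"dy":-0.65,"dz":0,"ax":0,"ay":0,"az":0,"gripper":0}
    - {"dx":0.69,"dy":-0.65,"dz":0,"ax":0,"ay":0,"az":0,"gripper":0}
    - {"dx":0.69,"dy":-0.65,"dz":0,"ax":0,"ay":0,"az":0,"gripper":0}
    - {"dx":0.69,"dy":-0.65,"dz":0,"ax":0,"ay":0,"az":0,"gripper":0}
    - {"dx":0.69,"dy":-0.65,"dz":0,"ax":0,"ay":0,"az":0,"gripper":0}
  squeeze: 50

```text
clock: 1.85
eef_pos: [354.2, -186.3, 213.6]
eef_rot: [3.141, -0.0, 0.323]
wrist_force: [0.5, -1.0, 1.0]
finger_gap: 93.8
finger_force: 0.0
```

>>> jog_arm:
  commands:
    - {"dx":0.66,"dy":-0.65,"dz":0.02,"ax":0,"ay":0,"az":0.02,"gripper":0}
    - {"dx":0.66,"dy":-0.65,"dz":0.02,"ax":0,"ay":0,"az":0.02,"gripper":0}
    - {"dx":0.66,"dy":-0.65,"dz":0.02,"ax":0,"ay":0,"az":0.02,"gripper":0}
    - {"dx":0.66,"dy":-0.65,"dz":0.02,"ax":0,"ay":0,"az":0.02,"gripper":0}
    - {"dx":0.66,"dy":-0.65,"dz":0.02,"ax":0,"ay":0,"az":0.02,"gripper":0}
    - {"dx":0.66,"dy":-0.65,"dz":0.02,"ax":0,"ay":0,"az":0.02,"gripper":0}
    - {"dx":0.66,"dy":-0.65,"dz":0.02,"ax":0,"ay":0,"az":0.02,"gripper":0}
    - {"dx":0.66,"dy":-0.65,"dz":0.02,"ax":0,"ay":0,"az":0.02,"gripper":0}
    - {"dx":0.66,"dy":-0.65,"dz":0.02,"ax":0,"ay":0,"az":0.02,"gripper":0}
    - {"dx":0,"dy":0,"dz":0,"ax":0,"ay":0,"az":0,"gripper":0}

```text
clock: 3.1
eef_pos: [509.3, 109.2, 205.8]
eef_rot: [-3.141, 0.0, 0.294]
wrist_force: [0.5, 0.3, -0.9]
finger_gap: 93.6
finger_force: 0.0
```

```bash
cat >> h.py <<'E'
def fish(c,P):
    q=c["world_to_cam"][:3]@np.r_[P,1];th=np.arctan2(np.hypot(*q[:2]),q[2]);k=c["fx"]*th/np.hypot(*q[:2]);return np.array([c["cx"]+k*q[0],c["cy"]+k*q[1]])
E
python3 - <<'E'
from h import *
c=cams.camera("wrist");cv2.imwrite("pics/w2.png",c["image"][:,:,::-1])
print(manip.read_state()["joints"].round(2))
plan((514.9,109.6,79.6),(np.pi,0,.286),5,0)
Y=np.radians(16.4);e=np.array([np.cos(Y),np.sin(Y)])
for x,z in((-65,27),(-1.4,90.6),(38.2,130.2)):print(fish(c,np.r_[np.array([516.2,110])+x*e,z]).round())
E
```

```text
[ 0.14  0.24  1.61 -0.    1.29  1.42]
dist 126.4 ang 0.4
{"dx":0.03,"dz":0.63,"az":0.01,"gripper":0},
{"dx":0.03,"dz":0.63,"az":0.01,"gripper":0},
{"dx":0.03,"dy":0.01,"dz":0.63,"gripper":0},
{"dx":0.03,"dz":0.64,"az":0.01,"gripper":0},
{"dx":0.04,"dz":0.63,"az":0.01,"gripper":0},
[309. 282.]
[310. 237.]
[310. 195.]
```

View pics/w2.png

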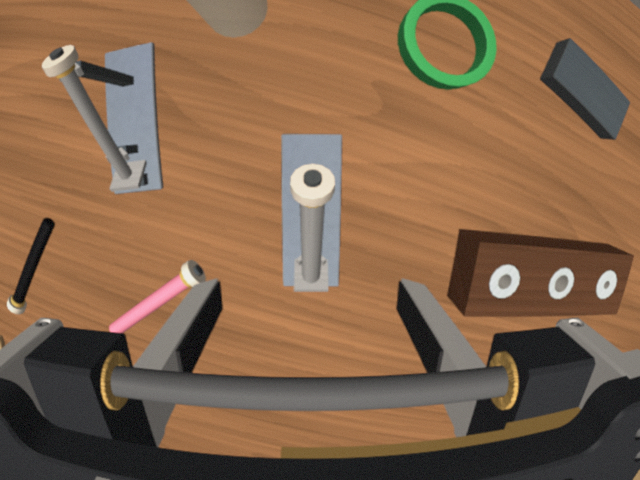

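The wrist view shows the thick spindle centred, with its wheel at (313,185) against a predicted (310,195). I'll descend and grip.

>>> jog_arm:
  commands:
    - {"dx":0.03,"dy":0.01,"dz":0.63,"ax":0,"ay":0,"az":0,"gripper":0}
    - {"dx":0.03,"dy":0.01,"dz":0.63,"ax":0,"ay":0,"az":0,"gripper":0}
    - {"dx":0.03,"dy":0.01,"dz":0.63,"ax":0,"ay":0,"az":0,"gripper":0}
    - {"dx":0.03,"dy":0,"dz":0.63,"ax":0,"ay":0,"az":0,"gripper":0}
    - {"dx":0.03,"dy":0,"dz":0.63,"ax":0,"ay":0,"az":0,"gripper":0}
    - {"dx":0,"dy":0,"dz":0,"ax":0,"ay":0,"az":0,"gripper":0}

```text
clock: 3.9
eef_pos: [514.0, 107.3, 79.2]
eef_rot: [-3.141, 0.003, 0.291]
wrist_force: [-0.2, -0.6, 1.0]
finger_gap: 94.1
finger_force: 0.0
```

>>> jog_arm:
  commands:
    - {"dx":0,"dy":0,"dz":0,"ax":0,"ay":0,"az":0,"gripper":1}
    - {"dx":0,"dy":0,"dz":0,"ax":0,"ay":0,"az":0,"gripper":1}
    - {"dx":0,"dy":0,"dz":0,"ax":0,"ay":0,"az":0,"gripper":1}
    - {"dx":0,"dy":0,"dz":0,"ax":0,"ay":0,"az":0,"gripper":1}
    - {"dx":0,"dy":0,"dz":0,"ax":0,"ay":0,"az":0,"gripper":1}
    - {"dx":0,"dy":0,"dz":0,"ax":0,"ay":0,"az":0,"gripper":1}
  squeeze: 50

```text
clock: 4.65
eef_pos: [515.1, 108.3, 80.3]
eef_rot: [-3.142, -0.0, 0.291]
wrist_force: [0.5, -0.5, 0.3]
finger_gap: 37.4
finger_force: 0.0
```

>>> jog_arm:
  commands:
    - {"dx":0,"dy":0,"dz":0,"ax":0,"ay":0,"az":0,"gripper":1}
    - {"dx":0,"dy":0,"dz":0,"ax":0,"ay":0,"az":0,"gripper":1}
    - {"dx":0,"dy":0,"dz":0,"ax":0,"ay":0,"az":0,"gripper":1}
    - {"dx":0,"dy":0,"dz":0,"ax":0,"ay":0,"az":0,"gripper":1}

```text
clock: 5.15
eef_pos: [514.8, 108.8, 80.3]
eef_rot: [-3.141, 0.0, 0.291]
wrist_force: [-2.2, 4.0, 2.1]
finger_gap: 17.0
finger_force: 50.0
```

The grip holds a 17 mm gap, so this is the thick spindle. I'll lift it and then plan the upright pose over the middle well.

>>> jog_arm:
  commands:
    - {"dx":0,"dy":0,"dz":-0.3,"ax":0,"ay":0,"az":0,"gripper":1}
    - {"dx":0,"dy":0,"dz":-0.5,"ax":0,"ay":0,"az":0,"gripper":1}
    - {"dx":0,"dy":0,"dz":-0.6,"ax":0,"ay":0,"az":0,"gripper":1}
    - {"dx":0,"dy":0,"dz":-0.6,"ax":0,"ay":0,"az":0,"gripper":1}
    - {"dx":0,"dy":0,"dz":-0.5,"ax":0,"ay":0,"az":0,"gripper":1}

```text
clock: 5.78
eef_pos: [515.1, 108.0, 181.8]
eef_rot: [3.141, -0.001, 0.291]
wrist_force: [-0.6, -0.2, -3.3]
finger_gap: 17.1
finger_force: 50.0
```

```bash
cat >> h.py <<'E'
def plan_foot(F,foot,n,grip=1,rpy=(np.pi,-np.pi/4,.225)):
    plan(np.array(foot)-R.from_euler("xyz",rpy).apply(F),rpy,n,grip)
E
python3 - <<'E'
from h import *
print(manip.read_state()["eef_pos"])
plan_foot((-63.4,0,53.3),(534.7,-177.3,95),12)
E
```

```text
[515.12255554 108.03202155 181.81001107]
dist 285.0 ang 45.1
{"dx":-0.12,"dy":0.58,"dz":0.01,"ax":-0.01,"ay":0.37,"az":0.03,"gripper":1},
{"dx":-0.11,"dy":0.58,"ax":-0.01,"ay":0.38,"az":0.03,"gripper":1},
{"dx":-0.11,"dy":0.59,"ax":-0.02,"ay":0.37,"az":0.03,"gripper":1},
{"dx":-0.11,"dy":0.58,"dz":-0.01,"ax":-0.01,"ay":0.38,"az":0.03,"gripper":1},
{"dx":-0.1,"dy":0.59,"dz":-0.02,"ax":-0.01,"ay":0.37,"az":0.03,"gripper":1},
{"dx":-0.1,"dy":0.58,"dz":-0.02,"ax":-0.01,"ay":0.38,"az":0.03,"gripper":1},
{"dx":-0.1,"dy":0.59,"dz":-0.02,"ax":-0.02,"ay":0.37,"az":0.03,"gripper":1},
{"dx":-0.09,"dy":0.58,"dz":-0.03,"ax":-0.01,"ay":0.38,"az":0.03,"gripper":1},
{"dx":-0.08,"dy":0.59,"dz":-0.04,"ax":-0.01,"ay":0.37,"az":0.03,"gripper":1},
{"dx":-0.08,"dy":0.59,"dz":-0.03,"ax":-0.01,"ay":0.38,"az":0.03,"gripper":1},
{"dx":-0.08,"dy":0.58,"dz":-0.05,"ax":-0.01,"ay":0.37,"az":0.03,"gripper":1},
{"dx":-0.06,"dy":0.59,"dz":-0.04,"ax":-0.02,"ay":0.37,"az":0.03,"gripper":1},
```

>>> jog_arm:
  commands:
    - {"dx":-0.12,"dy":0.58,"dz":0.01,"ax":-0.01,"ay":0.37,"az":0.03,"gripper":1}
    - {"dx":-0.11,"dy":0.58,"dz":0,"ax":-0.01,"ay":0.38,"az":0.03,"gripper":1}
    - {"dx":-0.11,"dy":0.59,"dz":0,"ax":-0.02,"ay":0.37,"az":0.03,"gripper":1}
    - {"dx":-0.11,"dy":0.58,"dz":-0.01,"ax":-0.01,"ay":0.38,"az":0.03,"gripper":1}
    - {"dx":-0.1,"dy":0.59,"dz":-0.02,"ax":-0.01,"ay":0.37,"az":0.03,"gripper":1}
    - {"dx":-0.1,"dy":0.58,"dz":-0.02,"ax":-0.01,"ay":0.38,"az":0.03,"gripper":1}

```text
clock: 6.52
eef_pos: [528.3, -34.5, 178.9]
eef_rot: [3.134, -0.395, 0.261]
wrist_force: [0.6, -0.5, -2.5]
finger_gap: 17.2
finger_force: 50.0
```

>>> jog_arm:
  commands:
    - {"dx":-0.1,"dy":0.59,"dz":-0.02,"ax":-0.02,"ay":0.37,"az":0.03,"gripper":1}
    - {"dx":-0.09,"dy":0.58,"dz":-0.03,"ax":-0.01,"ay":0.38,"az":0.03,"gripper":1}
    - {"dx":-0.08,"dy":0.59,"dz":-0.04,"ax":-0.01,"ay":0.37,"az":0.03,"gripper":1}
    - {"dx":-0.08,"dy":0.59,"dz":-0.03,"ax":-0.01,"ay":0.38,"az":0.03,"gripper":1}
    - {"dx":-0.08,"dy":0.58,"dz":-0.05,"ax":-0.01,"ay":0.37,"az":0.03,"gripper":1}
    - {"dx":-0.06,"dy":0.59,"dz":-0.04,"ax":-0.02,"ay":0.37,"az":0.03,"gripper":1}
    - {"dx":0,"dy":0,"dz":0,"ax":0,"ay":0,"az":0,"gripper":1}
    - {"dx":0,"dy":0,"dz":0,"ax":0,"ay":0,"az":0,"gripper":1}

```text
clock: 7.52
eef_pos: [541.8, -175.1, 176.2]
eef_rot: [3.141, -0.783, 0.225]
wrist_force: [-0.5, 0.6, -2.7]
finger_gap: 16.8
finger_force: 50.0
```

```bash
python3 - <<'E'
from h import *
st=manip.read_state();print(st["joints"].round(2))
r=R.from_euler("xyz",st["eef_rot"]);foot=st["eef_pos"]+r.apply([-63.4,0,53.3]);a=r.apply([.7071,0,-.7071]);print("foot",foot.round(1),"axis",a.round(3))
V=[]
for n,w in(("scene",(170,320,200,380)),("side",(270,400,120,260))):
    c=cams.camera(n);x0,x1,y0,y1=w
    print(n,"foot",proj(c,foot).round(1),"wheel",proj(c,foot+146*a).round(1),"holes",[proj(c,h).round(1).tolist() for h in((534.7,-177.3,55),(516.5,-98.8,55))])
    im=c["image"][y0:y1,x0:x1,::-1];k=min(400/im.shape[1],560/im.shape[0]);V.append(cv2.copyMakeBorder(cv2.resize(im,None,fx=k,fy=k,interpolation=3),0,max(0,560-int(round(im.shape[0]*k))),0,0,cv2.BORDER_CONSTANT)[:480]);print(k)
cv2.imwrite("pics/m2.png",np.hstack(V))
E
```

```text
[-0.63  0.16  1.99  1.    0.68  0.01]
foot [ 534.6 -176.7   93.7] axis [0.002 0.001 1.   ]
scene foot [243.8 310.1] wheel [233.1 277.7] holes [[246.1, 317.6], [273.5, 296.0]]
2.6666666666666665
side foot [326.5 195.7] wheel [325.8 149.6] holes [[326.7, 207.0], [321.2, 220.2]]
3.076923076923077
```

View pics/m2.png

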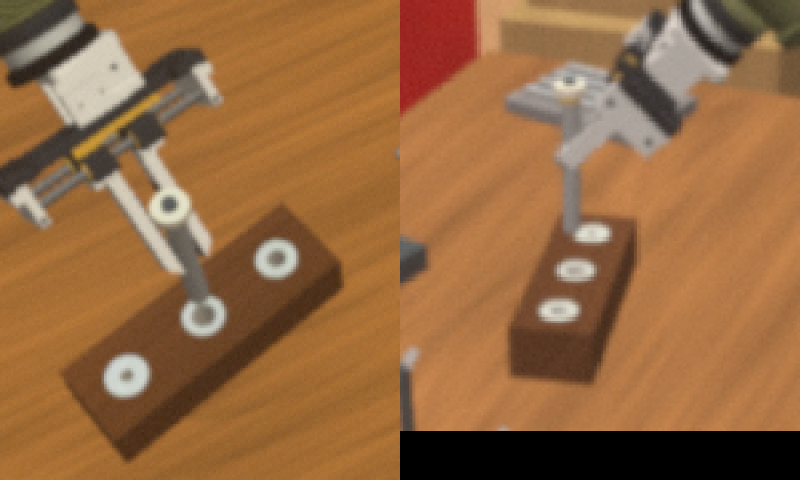

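The spindle is upright over the middle well, and both views suggest the foot is about 2 mm further +x than predicted. I'll lower it close to the mouth and check with the wrist camera.

```bash
python3 - <<'E'
from h import *
plan_foot((-63.4,0,53.3),(533,-177.8,62),4)
E
```

```text
dist 31.9 ang 0.1
{"dx":-0.15,"dy":0.01,"dz":0.13,"gripper":1},
{"dx":-0.15,"dz":0.13,"gripper":1},
{"dx":-0.15,"dy":0.01,"dz":0.13,"ay":0.01,"gripper":1},
{"dx":-0.15,"dy":0.01,"dz":0.13,"az":0.01,"gripper":1},
```

>>> jog_arm:
  commands:
    - {"dx":-0.15,"dy":0.01,"dz":0.13,"ax":0,"ay":0,"az":0,"gripper":1}
    - {"dx":-0.15,"dy":0.01,"dz":0.13,"ax":0,"ay":0,"az":0,"gripper":1}
    - {"dx":-0.15,"dy":0.01,"dz":0.13,"ax":0,"ay":0,"az":0,"gripper":1}
    - {"dx":-0.15,"dy":0.01,"dz":0.13,"ax":0,"ay":0.01,"az":0,"gripper":1}
    - {"dx":0,"dy":0,"dz":0,"ax":0,"ay":0,"az":0,"gripper":1}

```text
clock: 8.25
eef_pos: [539.7, -177.3, 143.3]
eef_rot: [-3.14, -0.785, 0.224]
wrist_force: [0.2, -0.7, -1.9]
finger_gap: 16.9
finger_force: 50.0
```

```bash
python3 - <<'E'
from h import *
st=manip.read_state()
r=R.from_euler("xyz",st["eef_rot"]);foot=st["eef_pos"]+r.apply([-63.4,0,53.3]);print("foot",foot.round(1))
V=[]
for n,w in(("wrist",(160,460,80,440)),("scene",(200,300,270,350)),("side",(280,380,170,250))):
    c=cams.camera(n);x0,x1,y0,y1=w;f=fish if n=="wrist" else proj
    print(n,"foot",f(c,foot).round(1),"hole",f(c,(534.7,-177.3,55)).round(1))
    V.append(c["image"][y0:y1,x0:x1,::-1])
L=cv2.resize(V[0],(450,540));Q=np.vstack([cv2.resize(v,(338,270),interpolation=3) for v in V[1:]])
cv2.imwrite("pics/m3.png",np.hstack([L,Q]))
E
```

```text
foot [ 532.6 -178.8   60.8]
wrist foot [307.9 353.6] hole [306.5 352.1]
scene foot [244.7 316.1] hole [246.1 317.6]
side foot [327.5 205.3] hole [326.7 207. ]
```

View pics/m3.png

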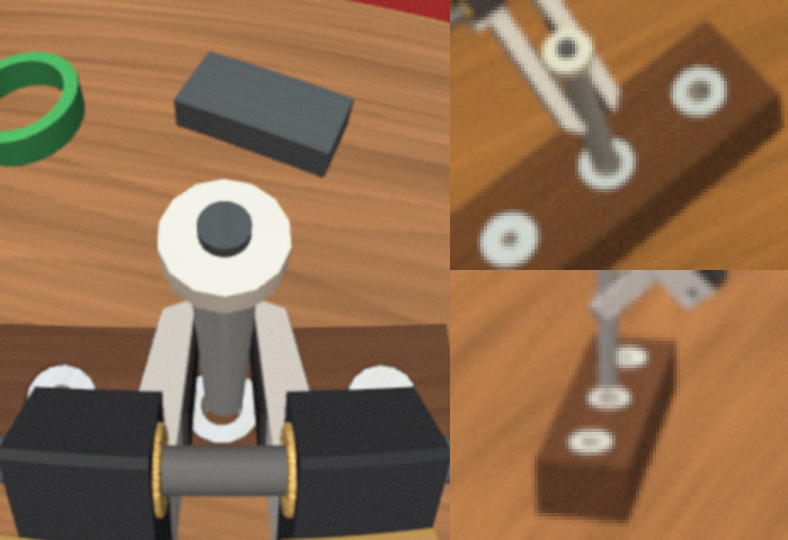

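```bash
python3 - <<'E'
from h import *
st=manip.read_state()
r=R.from_euler("xyz",st["eef_rot"]);foot=st["eef_pos"]+r.apply([-63.4,0,53.3])
c=cams.camera("wrist");I=c["image"]
for n,P in(("hole",(534.7,-177.3,55)),("hole+x2",(536.7,-177.3,55)),("footdown",np.r_[foot[:2],55]),("foot",foot)):print(n,fish(c,P).round(1))
# rim of liner predicted / foot rim predicted
for R0,P in((14,np.array([534.7,-177.3,55])),(9,foot),(7,foot)):
    q=np.array([fish(c,P+[R0*np.cos(t),R0*np.sin(t),0]) for t in np.arange(0,6.28,.1)]);print(R0,q.min(0).round(1),q.max(0).round(1))
cv2.imwrite("pics/w4.png",cv2.resize(I[315:385,265:355,::-1],(720,560),interpolation=cv2.INTER_CUBIC))
E
```

```text
hole [305.9 353. ]
hole+x2 [306.6 350.4]
footdown [307.9 355.6]
foot [307.9 353.6]
14 [286.6 334.5] [325.3 371.8]
9 [295.1 341.4] [320.7 366. ]
7 [297.9 344.1] [317.8 363.2]
```

View pics/w4.png

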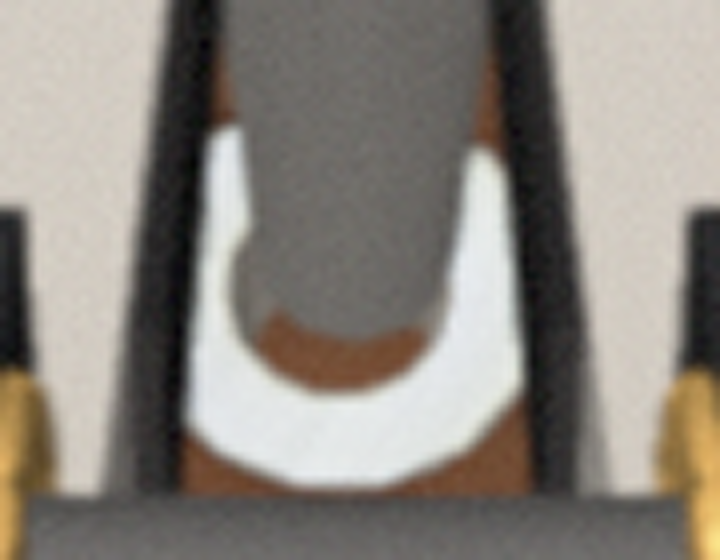

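The wrist close-up has the bore centre at (307.6,350.8) px and the foot, dropped to the mouth, at (308.5,349.9). That is within about 1 mm, so I'll insert with force checks.

```bash
python3 - <<'E'
from h import *
plan_foot((-63.4,0,53.3),(532.1,-178.2,46),4)
E
```

```text
dist 16.0 ang 0.0
{"dx":-0.07,"dy":-0.01,"dz":0.07,"gripper":1},
{"dx":-0.08,"dz":0.06,"gripper":1},
{"dx":-0.07,"dy":-0.01,"dz":0.07,"gripper":1},
{"dx":-0.08,"dy":-0.01,"dz":0.07,"gripper":1},
```

>>> jog_arm:
  commands:
    - {"dx":-0.07,"dy":-0.01,"dz":0.07,"ax":0,"ay":0,"az":0,"gripper":1}
    - {"dx":-0.08,"dy":-0.01,"dz":0.06,"ax":0,"ay":0,"az":0,"gripper":1}
    - {"dx":-0.07,"dy":-0.01,"dz":0.07,"ax":0,"ay":0,"az":0,"gripper":1}
    - {"dx":-0.08,"dy":0,"dz":0.07,"ax":0,"ay":0,"az":0,"gripper":1}
    - {"dx":0,"dy":0,"dz":0,"ax":0,"ay":0,"az":0,"gripper":1}

```text
clock: 9.07
eef_pos: [538.7, -176.4, 127.6]
eef_rot: [-3.141, -0.785, 0.224]
wrist_force: [-0.3, -0.6, -2.4]
finger_gap: 16.9
finger_force: 50.0
```

No contact force 10 mm into the bore, so I'll continue.

>>> jog_arm:
  commands:
    - {"dx":-0.07,"dy":0,"dz":0.07,"ax":0,"ay":0,"az":0,"gripper":1}
    - {"dx":-0.07,"dy":0,"dz":0.07,"ax":0,"ay":0,"az":0,"gripper":1}
    - {"dx":-0.07,"dy":0,"dz":0.07,"ax":0,"ay":0,"az":0,"gripper":1}
    - {"dx":-0.07,"dy":0,"dz":0.07,"ax":0,"ay":0,"az":0,"gripper":1}
    - {"dx":-0.07,"dy":0,"dz":0.07,"ax":0,"ay":0,"az":0,"gripper":1}

```text
clock: 9.7
eef_pos: [538.8, -176.4, 108.0]
eef_rot: [3.142, -0.786, 0.225]
wrist_force: [0.2, 0.1, -3.0]
finger_gap: 17.1
finger_force: 50.0
```

>>> jog_arm:
  commands:
    - {"dx":-0.06,"dy":0,"dz":0.06,"ax":0,"ay":0,"az":0,"gripper":1}
    - {"dx":-0.06,"dy":0,"dz":0.06,"ax":0,"ay":0,"az":0,"gripper":1}
    - {"dx":-0.05,"dy":0,"dz":0.05,"ax":0,"ay":0,"az":0,"gripper":1}
    - {"dx":0,"dy":0,"dz":0,"ax":0,"ay":0,"az":0,"gripper":1}

```text
clock: 10.2
eef_pos: [538.8, -176.4, 98.4]
eef_rot: [-3.141, -0.785, 0.225]
wrist_force: [-0.8, -0.6, -2.8]
finger_gap: 16.8
finger_force: 50.0
```

>>> jog_arm:
  commands:
    - {"dx":-0.04,"dy":0,"dz":0.04,"ax":0,"ay":0,"az":0,"gripper":1}
    - {"dx":-0.04,"dy":0,"dz":0.04,"ax":0,"ay":0,"az":0,"gripper":1}
    - {"dx":0,"dy":0,"dz":0,"ax":0,"ay":0,"az":0,"gripper":1}

```text
clock: 10.58
eef_pos: [538.8, -176.4, 93.9]
eef_rot: [-3.141, -0.785, 0.225]
wrist_force: [0.6, 0.1, -3.1]
finger_gap: 17.2
finger_force: 50.0
```

>>> jog_arm:
  commands:
    - {"dx":-0.02,"dy":0,"dz":0.02,"ax":0,"ay":0,"az":0,"gripper":1}
    - {"dx":-0.02,"dy":0,"dz":0.02,"ax":0,"ay":0,"az":0,"gripper":1}
    - {"dx":0,"dy":0,"dz":0,"ax":0,"ay":0,"az":0,"gripper":1}

```text
clock: 10.95
eef_pos: [538.8, -176.4, 91.8]
eef_rot: [-3.141, -0.786, 0.225]
wrist_force: [0.7, -0.5, -3.0]
finger_gap: 16.8
finger_force: 50.0
```

>>> jog_arm:
  commands:
    - {"dx":-0.02,"dy":0,"dz":0.02,"ax":0,"ay":0,"az":0,"gripper":1}
    - {"dx":-0.02,"dy":0,"dz":0.02,"ax":0,"ay":0,"az":0,"gripper":1}
    - {"dx":0,"dy":0,"dz":0,"ax":0,"ay":0,"az":0,"gripper":1}

```text
clock: 11.32
eef_pos: [538.8, -176.4, 89.5]
eef_rot: [-3.141, -0.786, 0.225]
wrist_force: [-0.2, -0.0, -2.2]
finger_gap: 16.7
finger_force: 50.0
```

There's only about 1 mm of free travel left, so I'll release it to drop home, back out and check.

>>> jog_arm:
  commands:
    - {"dx":0,"dy":0,"dz":0,"ax":0,"ay":0,"az":0,"gripper":0.5}
    - {"dx":0,"dy":0,"dz":0,"ax":0,"ay":0,"az":0,"gripper":0.5}
    - {"dx":0,"dy":0,"dz":0,"ax":0,"ay":0,"az":0,"gripper":0.5}
    - {"dx":0,"dy":0,"dz":0,"ax":0,"ay":0,"az":0,"gripper":0.5}
    - {"dx":0,"dy":0,"dz":-0.4,"ax":0,"ay":0,"az":0,"gripper":0.5}
    - {"dx":0,"dy":0,"dz":-0.6,"ax":0,"ay":0,"az":0,"gripper":0.3}
    - {"dx":0,"dy":0,"dz":-0.8,"ax":0,"ay":0,"az":0,"gripper":0}
    - {"dx":0,"dy":0,"dz":-0.8,"ax":0,"ay":0,"az":0,"gripper":0}
    - {"dx":0,"dy":0,"dz":-0.8,"ax":0,"ay":0,"az":0,"gripper":0}
    - {"dx":0,"dy":0,"dz":0,"ax":0,"ay":0,"az":0,"gripper":0}

```text
clock: 12.58
eef_pos: [444.8, -198.7, 187.2]
eef_rot: [3.138, -0.787, 0.226]
wrist_force: [-0.7, -0.8, -0.1]
finger_gap: 92.1
finger_force: 0.0
```

```bash
cat > chk.py <<'E'
from h import *
def wheels(wells):
    W={}
    for n in("scene","side"):
        c=cams.camera(n);W[n]=[c]
        h=cv2.cvtColor(c["image"],cv2.COLOR_RGB2HSV);m=cv2.morphologyEx(cv2.inRange(h,(0,0,165),(40,90,255)),cv2.MORPH_CLOSE,np.ones((5,5)))
        N,l,st,ce=cv2.connectedComponentsWithStats(m)
        for w in wells:
            e=proj(c,np.r_[w,10+149.]);i=1+np.argmin(np.linalg.norm(ce[1:]-e,axis=1));W[n].append(ce[i]);print(n,"expect",e.round(1),"seen",ce[i].round(1),st[i,4])
    for k,w in enumerate(wells,1):print([np.round(x,1) for x in tri(W["scene"][0],W["scene"][k],W["side"][0],W["side"][k])])
E
python3 - <<'E'
from chk import *
wheels([(534.7,-177.3)])
print(manip.read_state()["eef_pos"])
Y=np.radians(19.75);p=np.array([562.1,323.5])-1.4*np.array([np.cos(Y),np.sin(Y)])
print(p);plan((p[0],p[1],205),(np.pi,0,Y),16,0)
E
```

```text
scene expect [239.1 296.7] seen [238.8 296.7] 155
side expect [326.3 175.5] seen [326.2 176.2] 70
[array([ 534.3, -177.2,  157.3]), np.float64(1.4)]
[ 445.26344457 -197.92162948  185.52131762]
[560.78235358 323.02691659]
dist 534.0 ang 45.5
{"dx":0.27,"dy":-0.75,"dz":0.23,"ax":0.02,"ay":-0.28,"az":-0.04,"gripper":0},
{"dx":0.29,"dy":-0.75,"dz":0.22,"ax":0.01,"ay":-0.28,"az":-0.04,"gripper":0},
{"dx":0.31,"dy":-0.75,"dz":0.21,"ax":0.02,"ay":-0.28,"az":-0.04,"gripper":0},
{"dx":0.32,"dy":-0.75,"dz":0.19,"ax":0.02,"ay":-0.28,"az":-0.04,"gripper":0},
{"dx":0.34,"dy":-0.74,"dz":0.18,"ax":0.01,"ay":-0.29,"az":-0.04,"gripper":0},
{"dx":0.35,"dy":-0.74,"dz":0.17,"ax":0.02,"ay":-0.28,"az":-0.05,"gripper":0},
{"dx":0.36,"dy":-0.74,"dz":0.15,"ax":0.02,"ay":-0.28,"az":-0.04,"gripper":0},
{"dx":0.37,"dy":-0.73,"dz":0.13,"ax":0.02,"ay":-0.28,"az":-0.04,"gripper":0},
{"dx":0.39,"dy":-0.73,"dz":0.12,"ax":0.01,"ay":-0.28,"az":-0.04,"gripper":0},
{"dx":0.4,"dy":-0.73,"dz":0.1,"ax":0.02,"ay":-0.28,"az":-0.04,"gripper":0},
{"dx":0.4,"dy":-0.72,"dz":0.08,"ax":0.02,"ay":-0.28,"az":-0.04,"gripper":0},
{"dx":0.42,"dy":-0.72,"dz":0.07,"ax":0.01,"ay":-0.28,"az":-0.04,"gripper":0},
{"dx":0.42,"dy":-0.72,"dz":0.04,"ax":0.02,"ay":-0.28,"az":-0.04,"gripper":0},
{"dx":0.43,"dy":-0.71,"dz":0.03,"ax":0.02,"ay":-0.29,"az":-0.04,"gripper":0},
{"dx":0.44,"dy":-0.71,"dz":0.01,"ax":0.02,"ay":-0.28,"az":-0.04,"gripper":0},
{"dx":0.44,"dy":-0.71,"dz":-0.01,"ax":0.01,"ay":-0.28,"az":-0.04,"gripper":0},
```

The thick wheel sits at (534,-177,157), as expected, so it is home. Next is the thin spindle.

>>> jog_arm:
  commands:
    - {"dx":0.27,"dy":-0.75,"dz":0.23,"ax":0.02,"ay":-0.28,"az":-0.04,"gripper":0}
    - {"dx":0.29,"dy":-0.75,"dz":0.22,"ax":0.01,"ay":-0.28,"az":-0.04,"gripper":0}
    - {"dx":0.31,"dy":-0.75,"dz":0.21,"ax":0.02,"ay":-0.28,"az":-0.04,"gripper":0}
    - {"dx":0.32,"dy":-0.75,"dz":0.19,"ax":0.02,"ay":-0.28,"az":-0.04,"gripper":0}
    - {"dx":0.34,"dy":-0.74,"dz":0.18,"ax":0.01,"ay":-0.29,"az":-0.04,"gripper":0}
    - {"dx":0.35,"dy":-0.74,"dz":0.17,"ax":0.02,"ay":-0.28,"az":-0.05,"gripper":0}
    - {"dx":0.36,"dy":-0.74,"dz":0.15,"ax":0.02,"ay":-0.28,"az":-0.04,"gripper":0}
    - {"dx":0.37,"dy":-0.73,"dz":0.13,"ax":0.02,"ay":-0.28,"az":-0.04,"gripper":0}

```text
clock: 13.68
eef_pos: [502.8, 64.8, 194.3]
eef_rot: [3.13, -0.39, 0.292]
wrist_force: [0.3, -0.4, 0.6]
finger_gap: 94.0
finger_force: 0.0
```

>>> jog_arm:
  commands:
    - {"dx":0.39,"dy":-0.73,"dz":0.12,"ax":0.01,"ay":-0.28,"az":-0.04,"gripper":0}
    - {"dx":0.4,"dy":-0.73,"dz":0.1,"ax":0.02,"ay":-0.28,"az":-0.04,"gripper":0}
    - {"dx":0.4,"dy":-0.72,"dz":0.08,"ax":0.02,"ay":-0.28,"az":-0.04,"gripper":0}
    - {"dx":0.42,"dy":-0.72,"dz":0.07,"ax":0.01,"ay":-0.28,"az":-0.04,"gripper":0}
    - {"dx":0.42,"dy":-0.72,"dz":0.04,"ax":0.02,"ay":-0.28,"az":-0.04,"gripper":0}
    - {"dx":0.43,"dy":-0.71,"dz":0.03,"ax":0.02,"ay":-0.29,"az":-0.04,"gripper":0}
    - {"dx":0.44,"dy":-0.71,"dz":0.01,"ax":0.02,"ay":-0.28,"az":-0.04,"gripper":0}
    - {"dx":0.44,"dy":-0.71,"dz":-0.01,"ax":0.01,"ay":-0.28,"az":-0.04,"gripper":0}
    - {"dx":0,"dy":0,"dz":0,"ax":0,"ay":0,"az":0,"gripper":0}
    - {"dx":0,"dy":0,"dz":0,"ax":0,"ay":0,"az":0,"gripper":0}

```text
clock: 14.92
eef_pos: [560.0, 323.3, 203.7]
eef_rot: [3.142, 0.002, 0.346]
wrist_force: [-0.4, -0.5, 0.3]
finger_gap: 94.0
finger_force: 0.0
```

```bash
python3 - <<'E'
from h import *
Y=np.radians(19.75);e=np.array([np.cos(Y),np.sin(Y)]);c0=np.array([562.1,323.5])
p=c0-1.4*e
c=cams.camera("wrist")
h=cv2.cvtColor(c["image"],cv2.COLOR_RGB2HSV);m=cv2.morphologyEx(cv2.inRange(h,(0,0,165),(40,90,255)),cv2.MORPH_CLOSE,np.ones((9,9)))
N,l,st,ce=cv2.connectedComponentsWithStats(m[:260]);
for i in range(1,N):
    if st[i,4]>300:print(st[i],ce[i].round(1))
for x,z in((-65,27),(-1.4,90.6),(38.2,130.2)):print(fish(c,np.r_[c0+x*e,z]).round())
plan((p[0],p[1],79.6),(np.pi,0,Y),5,0)
E
```

```text
[ 409   71  106   84 4345] [468.9 111.1]
[ 288  170   46   45 1326] [309.5 192.4]
[309. 287.]
[309. 243.]
[309. 202.]
dist 124.7 ang 0.1
{"dz":0.62,"gripper":0},
{"dx":0.01,"dz":0.63,"gripper":0},
{"dz":0.62,"ay":0.01,"gripper":0},
{"dx":0.01,"dz":0.62,"gripper":0},
{"dz":0.63,"gripper":0},
```

>>> jog_arm:
  commands:
    - {"dx":0,"dy":0,"dz":0.62,"ax":0,"ay":0,"az":0,"gripper":0}
    - {"dx":0.01,"dy":0,"dz":0.63,"ax":0,"ay":0,"az":0,"gripper":0}
    - {"dx":0,"dy":0,"dz":0.62,"ax":0,"ay":0,"az":0,"gripper":0}
    - {"dx":0.01,"dy":0,"dz":0.62,"ax":0,"ay":0,"az":0,"gripper":0}
    - {"dx":0,"dy":0,"dz":0.62,"ax":0,"ay":0,"az":0,"gripper":0}
    - {"dx":0,"dy":0,"dz":0,"ax":0,"ay":0,"az":0,"gripper":0}
    - {"dx":0,"dy":0,"dz":0,"ax":0,"ay":0,"az":0,"gripper":1}
    - {"dx":0,"dy":0,"dz":0,"ax":0,"ay":0,"az":0,"gripper":1}
    - {"dx":0,"dy":0,"dz":0,"ax":0,"ay":0,"az":0,"gripper":1}
    - {"dx":0,"dy":0,"dz":0,"ax":0,"ay":0,"az":0,"gripper":1}
  squeeze: 50

```text
clock: 16.23
eef_pos: [561.2, 323.4, 81.1]
eef_rot: [3.142, 0.0, 0.345]
wrist_force: [-0.4, -0.7, 0.2]
finger_gap: 57.5
finger_force: 0.0
```

>>> jog_arm:
  commands:
    - {"dx":0,"dy":0,"dz":0,"ax":0,"ay":0,"az":0,"gripper":1}
    - {"dx":0,"dy":0,"dz":0,"ax":0,"ay":0,"az":0,"gripper":1}
    - {"dx":0,"dy":0,"dz":0,"ax":0,"ay":0,"az":0,"gripper":1}
    - {"dx":0,"dy":0,"dz":0,"ax":0,"ay":0,"az":0,"gripper":1}
    - {"dx":0,"dy":0,"dz":0,"ax":0,"ay":0,"az":0,"gripper":1}
    - {"dx":0,"dy":0,"dz":0,"ax":0,"ay":0,"az":0,"gripper":1}
    - {"dx":0,"dy":0,"dz":0,"ax":0,"ay":0,"az":0,"gripper":1}

```text
clock: 17.1
eef_pos: [561.2, 323.1, 80.7]
eef_rot: [3.141, 0.001, 0.344]
wrist_force: [0.0, -2.0, 1.3]
finger_gap: 13.1
finger_force: 50.0
```

The 13 mm gap confirms the thin spindle. I'll lift it and carry it to the 16 mm well.

>>> jog_arm:
  commands:
    - {"dx":0,"dy":0,"dz":-0.3,"ax":0,"ay":0,"az":0,"gripper":1}
    - {"dx":0,"dy":0,"dz":-0.5,"ax":0,"ay":0,"az":0,"gripper":1}
    - {"dx":0,"dy":0,"dz":-0.6,"ax":0,"ay":0,"az":0,"gripper":1}
    - {"dx":0,"dy":0,"dz":-0.6,"ax":0,"ay":0,"az":0,"gripper":1}
    - {"dx":0,"dy":0,"dz":-0.5,"ax":0,"ay":0,"az":0,"gripper":1}

```text
clock: 17.73
eef_pos: [561.3, 323.6, 183.5]
eef_rot: [-3.141, -0.001, 0.345]
wrist_force: [1.0, -0.1, -1.8]
finger_gap: 13.3
finger_force: 50.0
```

```bash
python3 - <<'E'
from h import *
plan_foot((-64,0,53.7),(513.9,-99.7,85),16)
E
```

```text
dist 423.9 ang 45.4
{"dx":-0.28,"dy":0.6,"dz":0.02,"ax":-0.02,"ay":0.28,"az":0.04,"gripper":1},
{"dx":-0.28,"dy":0.6,"dz":0.01,"ax":-0.01,"ay":0.28,"az":0.04,"gripper":1},
{"dx":-0.28,"dy":0.6,"ax":-0.02,"ay":0.28,"az":0.04,"gripper":1},
{"dx":-0.27,"dy":0.61,"dz":-0.01,"ax":-0.02,"ay":0.28,"az":0.04,"gripper":1},
{"dx":-0.26,"dy":0.6,"dz":-0.02,"ax":-0.02,"ay":0.28,"az":0.04,"gripper":1},
{"dx":-0.26,"dy":0.61,"dz":-0.03,"ax":-0.01,"ay":0.28,"az":0.04,"gripper":1},
{"dx":-0.25,"dy":0.61,"dz":-0.05,"ax":-0.02,"ay":0.28,"az":0.04,"gripper":1},
{"dx":-0.25,"dy":0.61,"dz":-0.05,"ax":-0.02,"ay":0.28,"az":0.04,"gripper":1},
{"dx":-0.24,"dy":0.62,"dz":-0.07,"ax":-0.01,"ay":0.28,"az":0.05,"gripper":1},
{"dx":-0.23,"dy":0.61,"dz":-0.08,"ax":-0.02,"ay":0.28,"az":0.04,"gripper":1},
{"dx":-0.22,"dy":0.62,"dz":-0.08,"ax":-0.02,"ay":0.28,"az":0.04,"gripper":1},
{"dx":-0.22,"dy":0.62,"dz":-0.09,"ax":-0.01,"ay":0.28,"az":0.04,"gripper":1},
{"dx":-0.2,"dy":0.62,"dz":-0.1,"ax":-0.02,"ay":0.29,"az":0.04,"gripper":1},
{"dx":-0.2,"dy":0.63,"dz":-0.11,"ax":-0.02,"ay":0.28,"az":0.04,"gripper":1},
{"dx":-0.18,"dy":0.62,"dz":-0.12,"ax":-0.01,"ay":0.28,"az":0.04,"gripper":1},
{"dx":-0.18,"dy":0.63,"dz":-0.13,"ax":-0.02,"ay":0.28,"az":0.04,"gripper":1},
```

>>> jog_arm:
  commands:
    - {"dx":-0.28,"dy":0.6,"dz":0.02,"ax":-0.02,"ay":0.28,"az":0.04,"gripper":1}
    - {"dx":-0.28,"dy":0.6,"dz":0.01,"ax":-0.01,"ay":0.28,"az":0.04,"gripper":1}
    - {"dx":-0.28,"dy":0.6,"dz":0,"ax":-0.02,"ay":0.28,"az":0.04,"gripper":1}
    - {"dx":-0.27,"dy":0.61,"dz":-0.01,"ax":-0.02,"ay":0.28,"az":0.04,"gripper":1}
    - {"dx":-0.26,"dy":0.6,"dz":-0.02,"ax":-0.02,"ay":0.28,"az":0.04,"gripper":1}
    - {"dx":-0.26,"dy":0.61,"dz":-0.03,"ax":-0.01,"ay":0.28,"az":0.04,"gripper":1}
    - {"dx":-0.25,"dy":0.61,"dz":-0.05,"ax":-0.02,"ay":0.28,"az":0.04,"gripper":1}
    - {"dx":-0.25,"dy":0.61,"dz":-0.05,"ax":-0.02,"ay":0.28,"az":0.04,"gripper":1}

```text
clock: 18.73
eef_pos: [541.2, 112.0, 174.9]
eef_rot: [3.127, -0.394, 0.291]
wrist_force: [0.4, -0.2, -2.9]
finger_gap: 12.6
finger_force: 50.0
```

>>> jog_arm:
  commands:
    - {"dx":-0.24,"dy":0.62,"dz":-0.07,"ax":-0.01,"ay":0.28,"az":0.05,"gripper":1}
    - {"dx":-0.23,"dy":0.61,"dz":-0.08,"ax":-0.02,"ay":0.28,"az":0.04,"gripper":1}
    - {"dx":-0.22,"dy":0.62,"dz":-0.08,"ax":-0.02,"ay":0.28,"az":0.04,"gripper":1}
    - {"dx":-0.22,"dy":0.62,"dz":-0.09,"ax":-0.01,"ay":0.28,"az":0.04,"gripper":1}
    - {"dx":-0.2,"dy":0.62,"dz":-0.1,"ax":-0.02,"ay":0.29,"az":0.04,"gripper":1}
    - {"dx":-0.2,"dy":0.63,"dz":-0.11,"ax":-0.02,"ay":0.28,"az":0.04,"gripper":1}
    - {"dx":-0.18,"dy":0.62,"dz":-0.12,"ax":-0.01,"ay":0.28,"az":0.04,"gripper":1}
    - {"dx":-0.18,"dy":0.63,"dz":-0.13,"ax":-0.02,"ay":0.28,"az":0.04,"gripper":1}
    - {"dx":0,"dy":0,"dz":0,"ax":0,"ay":0,"az":0,"gripper":1}
    - {"dx":0,"dy":0,"dz":0,"ax":0,"ay":0,"az":0,"gripper":1}

```text
clock: 19.98
eef_pos: [520.9, -98.2, 167.1]
eef_rot: [3.14, -0.785, 0.227]
wrist_force: [0.1, -0.1, -1.9]
finger_gap: 12.7
finger_force: 50.0
```

```bash
python3 - <<'E'
from h import *
plan_foot((-64,0,53.7),(513.9,-99.7,62),3)
E
```

```text
dist 21.8 ang 0.1
{"dx":-0.13,"dz":0.13,"gripper":1},
{"dx":-0.13,"dz":0.13,"gripper":1},
{"dx":-0.12,"dz":0.13,"az":0.01,"gripper":1},
```

>>> jog_arm:
  commands:
    - {"dx":-0.13,"dy":0,"dz":0.13,"ax":0,"ay":0,"az":0,"gripper":1}
    - {"dx":-0.13,"dy":0,"dz":0.13,"ax":0,"ay":0,"az":0,"gripper":1}
    - {"dx":-0.12,"dy":0,"dz":0.13,"ax":0,"ay":0,"az":0,"gripper":1}
    - {"dx":0,"dy":0,"dz":0,"ax":0,"ay":0,"az":0,"gripper":1}
    - {"dx":0,"dy":0,"dz":0,"ax":0,"ay":0,"az":0,"gripper":1}

```text
clock: 20.6
eef_pos: [520.9, -98.4, 144.3]
eef_rot: [3.141, -0.784, 0.225]
wrist_force: [-0.1, -0.2, -2.7]
finger_gap: 12.6
finger_force: 50.0
```

```bash
python3 - <<'E'
from h import *
st=manip.read_state()
r=R.from_euler("xyz",st["eef_rot"]);foot=st["eef_pos"]+r.apply([-64,0,53.7]);print("foot",foot.round(1))
c=cams.camera("wrist");I=c["image"]
for n,P in(("footdown",np.r_[foot[:2],55]),("foot",foot),("fd+x",np.r_[foot[:2]+[2,0],55]),("fd+y",np.r_[foot[:2]+[0,2],55])):print(n,fish(c,P).round(1))
for R0,P in((8,np.r_[foot[:2],55]),(7,foot),(5,foot)):
    q=np.array([fish(c,P+[R0*np.cos(t),R0*np.sin(t),0]) for t in np.arange(0,6.28,.1)]);print(R0,q.min(0).round(1),q.max(0).round(1))
cv2.imwrite("pics/w5.png",cv2.resize(I[315:385,265:355,::-1],(720,560),interpolation=cv2.INTER_CUBIC))
E
```

```text
foot [ 513.7 -100.1   61.1]
footdown [307.9 355.7]
foot [307.9 354. ]
fd+x [308.5 353.1]
fd+y [305.2 355.1]
8 [296.8 345.1] [319.  366.5]
7 [298.  344.5] [317.8 363.6]
5 [300.8 347.2] [315.  360.8]
```

View pics/w5.png

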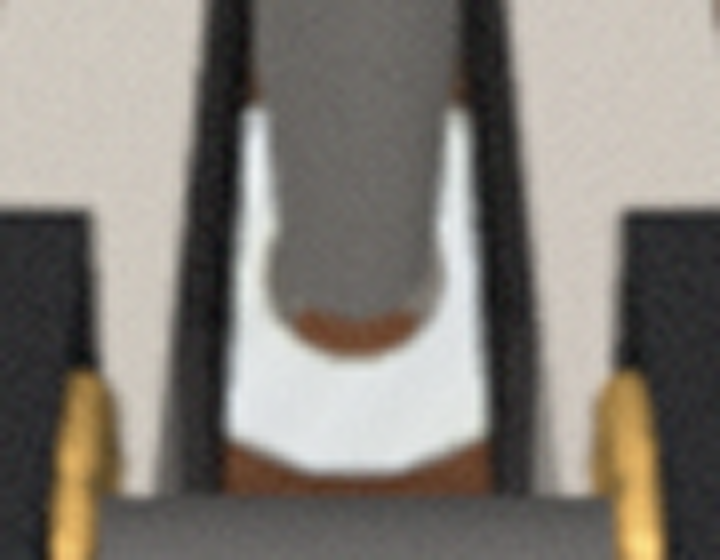

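The wrist view has the bore centre at about (309.3,349.0) px and the dropped foot at about (309.6,350.1). I'll shift about +0.6 mm in x and insert.

```bash
python3 - <<'E'
from h import *
plan_foot((-64,0,53.7),(514.3,-99.9,46),4)
E
```

```text
dist 15.2 ang 0.1
{"dx":-0.06,"dz":0.07,"gripper":1},
{"dx":-0.07,"dz":0.07,"gripper":1},
{"dx":-0.06,"dz":0.07,"ay":0.01,"gripper":1},
{"dx":-0.07,"dz":0.07,"gripper":1},
```

>>> jog_arm:
  commands:
    - {"dx":-0.06,"dy":0,"dz":0.07,"ax":0,"ay":0,"az":0,"gripper":1}
    - {"dx":-0.07,"dy":0,"dz":0.07,"ax":0,"ay":0,"az":0,"gripper":1}
    - {"dx":-0.06,"dy":0,"dz":0.07,"ax":0,"ay":0.01,"az":0,"gripper":1}
    - {"dx":-0.07,"dy":0,"dz":0.07,"ax":0,"ay":0,"az":0,"gripper":1}
    - {"dx":0,"dy":0,"dz":0,"ax":0,"ay":0,"az":0,"gripper":1}

```text
clock: 21.28
eef_pos: [521.2, -98.2, 128.6]
eef_rot: [3.142, -0.785, 0.225]
wrist_force: [-0.7, 0.3, -2.7]
finger_gap: 12.5
finger_force: 50.0
```

>>> jog_arm:
  commands:
    - {"dx":-0.07,"dy":0,"dz":0.07,"ax":0,"ay":0,"az":0,"gripper":1}
    - {"dx":-0.07,"dy":0,"dz":0.07,"ax":0,"ay":0,"az":0,"gripper":1}
    - {"dx":-0.07,"dy":0,"dz":0.07,"ax":0,"ay":0,"az":0,"gripper":1}
    - {"dx":-0.07,"dy":0,"dz":0.07,"ax":0,"ay":0,"az":0,"gripper":1}
    - {"dx":-0.07,"dy":0,"dz":0.07,"ax":0,"ay":0,"az":0,"gripper":1}

```text
clock: 21.9
eef_pos: [521.3, -98.3, 108.9]
eef_rot: [3.141, -0.786, 0.225]
wrist_force: [-0.4, 0.3, -1.2]
finger_gap: 12.6
finger_force: 50.0
```

>>> jog_arm:
  commands:
    - {"dx":-0.06,"dy":0,"dz":0.06,"ax":0,"ay":0,"az":0,"gripper":1}
    - {"dx":-0.06,"dy":0,"dz":0.06,"ax":0,"ay":0,"az":0,"gripper":1}
    - {"dx":-0.05,"dy":0,"dz":0.05,"ax":0,"ay":0,"az":0,"gripper":1}
    - {"dx":0,"dy":0,"dz":0,"ax":0,"ay":0,"az":0,"gripper":1}

```text
clock: 22.4
eef_pos: [521.3, -98.3, 99.4]
eef_rot: [3.141, -0.785, 0.225]
wrist_force: [-0.1, 0.4, -0.8]
finger_gap: 12.9
finger_force: 50.0
```

>>> jog_arm:
  commands:
    - {"dx":-0.04,"dy":0,"dz":0.04,"ax":0,"ay":0,"az":0,"gripper":1}
    - {"dx":-0.04,"dy":0,"dz":0.04,"ax":0,"ay":0,"az":0,"gripper":1}
    - {"dx":0,"dy":0,"dz":0,"ax":0,"ay":0,"az":0,"gripper":1}

```text
clock: 22.78
eef_pos: [521.3, -98.2, 94.8]
eef_rot: [3.141, -0.785, 0.225]
wrist_force: [0.3, 0.3, -2.3]
finger_gap: 13.3
finger_force: 50.0
```

>>> jog_arm:
  commands:
    - {"dx":-0.02,"dy":0,"dz":0.02,"ax":0,"ay":0,"az":0,"gripper":1}
    - {"dx":-0.02,"dy":0,"dz":0.02,"ax":0,"ay":0,"az":0,"gripper":1}
    - {"dx":0,"dy":0,"dz":0,"ax":0,"ay":0,"az":0,"gripper":1}

```text
clock: 23.15
eef_pos: [521.3, -98.3, 92.7]
eef_rot: [3.141, -0.786, 0.225]
wrist_force: [0.1, 0.5, -2.2]
finger_gap: 12.8
finger_force: 50.0
```

>>> jog_arm:
  commands:
    - {"dx":-0.02,"dy":0,"dz":0.02,"ax":0,"ay":0,"az":0,"gripper":1}
    - {"dx":-0.02,"dy":0,"dz":0.02,"ax":0,"ay":0,"az":0,"gripper":1}
    - {"dx":0,"dy":0,"dz":0,"ax":0,"ay":0,"az":0,"gripper":1}

```text
clock: 23.52
eef_pos: [521.3, -98.2, 90.4]
eef_rot: [3.141, -0.786, 0.225]
wrist_force: [0.1, -0.2, -1.8]
finger_gap: 12.6
finger_force: 50.0
```

>>> jog_arm:
  commands:
    - {"dx":0,"dy":0,"dz":0,"ax":0,"ay":0,"az":0,"gripper":0.5}
    - {"dx":0,"dy":0,"dz":0,"ax":0,"ay":0,"az":0,"gripper":0.5}
    - {"dx":0,"dy":0,"dz":0,"ax":0,"ay":0,"az":0,"gripper":0.5}
    - {"dx":0,"dy":0,"dz":0,"ax":0,"ay":0,"az":0,"gripper":0.5}
    - {"dx":0,"dy":0,"dz":-0.4,"ax":0,"ay":0,"az":0,"gripper":0.5}
    - {"dx":0,"dy":0,"dz":-0.6,"ax":0,"ay":0,"az":0,"gripper":0.5}
    - {"dx":0,"dy":0,"dz":-0.8,"ax":0,"ay":0,"az":0,"gripper":0.5}
    - {"dx":0,"dy":0,"dz":-0.8,"ax":0,"ay":0,"az":0,"gripper":0.5}
    - {"dx":0,"dy":0,"dz":-0.8,"ax":0,"ay":0,"az":0,"gripper":0.5}
    - {"dx":0,"dy":0,"dz":0,"ax":0,"ay":0,"az":0,"gripper":0.5}

```text
clock: 24.78
eef_pos: [427.5, -120.5, 188.1]
eef_rot: [3.137, -0.788, 0.227]
wrist_force: [0.6, 0.0, -0.8]
finger_gap: 46.9
finger_force: 0.0
```

```bash
python3 - <<'E'
from chk import *
wheels([(534.7,-177.3),(516.5,-98.8)])
E
```

```text
scene expect [239.1 296.7] seen [238.8 296.7] 156
scene expect [269.  273.8] seen [268.7 274.2] 143
side expect [326.3 175.5] seen [323.3 182.5] 155
side expect [320.6 187.8] seen [323.3 182.5] 155
[array([ 533.8, -172.3,  143. ]), np.float64(16.7)]
[array([ 517. , -104.5,  169.7]), np.float64(12.7)]
```

```bash
python3 - <<'E'
from h import *
V=[]
for n,(x0,x1,y0,y1) in(("scene",(190,310,250,370)),("side",(270,390,140,260))):
    V.append(cv2.resize(cams.camera(n)["image"][y0:y1,x0:x1,::-1],(400,400),interpolation=3))
cv2.imwrite("pics/end.png",np.hstack(V))
E
```

```text
(no output)
```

View pics/end.png

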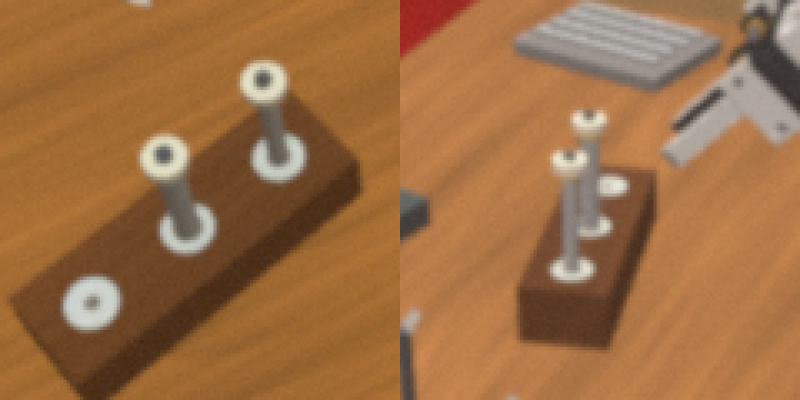

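Both spindles stand upright in their wells, with wheels at (165,155) and (263,80) in the scene crop, and the gripper is clear.

```bash
python3 -c "
from cell import job
print(job.sign_off())"
```

```text
the job is handed in; nothing more can be done
None
```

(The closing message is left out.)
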